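Load a headspace vial with cross-action forceps

ROBOT

A 6-joint arm with a two-finger parallel gripper is mounted at the origin on the work surface. World frame = base frame: x ahead of the robot, y to its left, z up, the work surface at z = 0. Lengths are in m, angles in rad, forces in N, time in s.
With the tool pointing down it reaches from about 0.35 to 0.8 m from the base axis. Payload 7.3 kg.
Tool frame: the origin (TCP) lies between the finger pads; the fingertips stand ctrl.finger_overhang ahead of it and the grasp point (between the pads) lies 6 mm ahead of it (ctrl.finger_overhang is the distance from the TCP to the fingertips, in m); z points along the fingers, x is the direction in which the jaws open and shut, and the axes are right-handed (so a half turn about z gives the same grasp; the last joint's range is limited). The gripper opens to 85 mm and grips with 20 to 120 N. Pads are 22 mm wide; open, the fingers measure 114 mm over their backs; the gripper's body (76 mm by 85 mm) begins 54 mm behind the grasp point. The pads swing forward as they close: fully open they stand 13 mm farther back than shut.
Start: joints at [-1.379, 0.342, 1.524, -0, 1.275, -0.146], TCP at [0.174, -0.495, 0.256] pointing down, gripper open.
Joint ranges: [-2.53, 2.53], [-0.77, 2.02], [0.04, 2.7], [-1, 4.14], [0.28, 2.66], [-3.11, 3.11]. Speed limits (rad/s): [2.57, 2.57, 3.14, 3.14, 3.14, 3.14].

INTERFACE

Orientations are given as a unit quaternion [x, y, z, w].
In Python, from cell import ctrl gives the robot as it stands.
- The arm moves only by the tool servo_tool, never from a script. Its argument "targets" is a list of rows, each a list of 6 numbers: the shift along the world's x, y, z each as a share of 30 cm, from -1 to 1, then the turn, a rotation vector about the world's x, y, z each as a share of 180 degrees, from -1 to 1. A call has 1 to 5 rows; each row is the pose to reach, as a shift and turn from the pose commanded when the call began, turning the shorter way round; what a row does not reach only later rows make up. A row lasts 1/10 s, in which the tool goes at most 50 mm and 8.59 degrees, less where a joint would pass 70% of its speed; a pose out of reach is approached as far as the arm can. A call with a number of a shift or a turn outside -1 to 1 is refused whole. A call with a gripper value outside its range is refused whole. "gripper" is the opening, from 0 (shut) to 1 (fully open), set as the call begins (left out, the last holds). The fingers move at their own pace and stop on an object; "grip_force" is the grip in N (left out, the last holds). Time passes only in rows, so rows that repeat a pose let the fingers close. It gives the time, the measured TCP pose, the force and the opening at its end, in the units of the state.
- ctrl.state(): the state, without advancing time (a new reading comes with each control period).
- ctrl.grab_frame(name): name is "side" or "top" or "wrist"; returns a dict with "img" (384x512x3 uint8, blue, green, red), "depth" (384x512 float32, m along the optical axis (not along the pixel's ray), 0 where there is no reading), "vfov" (degrees; the focal length in pixels is half the picture's height over the tangent of half this angle, whatever the lens; pixels are square), "cx", "cy" (the principal point, pixels), "R" (3x3) and "t" (3): a world point X has camera coordinates R X + t. Camera axes: x right, y down, z forward; pixel columns grow to the right and rows downward; lengths in m; the calibration is good to about 2 mm. The wrist camera is an equidistant fisheye: a pixel r from the principal point sees the ray r / f radians off the axis. A picture is of the moment at which its call begins.
- ctrl.hand_in(): hands the job in, once; it reports no verdict.
The state is a dict: "time": time; "q": joint angles; "joint_velocities": joint speeds; "effort": joint torques, N m; "ee_pos": TCP position; "eef_rot": TCP orientation; "contact_force": force on the tool from outside, world axes, zero at the start; "wrist_torque": the same for the moment, N m; "finger_gap": opening from 0.0 (shut) to 1.0 (fully open).
Only numpy, scipy, OpenCV 4.12 (cv2) and the standard library are available. Lean on these libraries where they do the work, as an engineer would, in place of code of your own. Each camera call takes 0.05 s, during which the arm holds its last target. There are 200 camera calls.

TASK

Use the self-closing forceps from the stand to take the tall vial out of the rack and press it fully home in the sampler's well, until it stands on the hidden stop and bears about 14 N, never over 20 N, without touching any vial with the robot's own fingers. Then let the vial go and put the forceps back in the stand as they were; leave everything else alone.

Things in the scene. Friction and masses are not known exactly. Their poses are not given: they have to be found in the camera images.
- forceps: Steel cross-action (self-closing) forceps, 112 mm tall, 90 g, hanging upright, tips down, in the stand. Origin: midway between the tips, at their underside; z runs up, y is the line along which the handles are squeezed. Squeezing opens the jaws, letting go shuts them. The hinge block on top (24 by 20 mm) passes between open fingers. Jaws, handles and rod: see the forceps_ points.
- forceps_pads (a point): On the axis at mid-height of the two sprung rubber handle pads (69 mm above forceps' origin), which face +y and -y: 18 mm wide, 26 mm high, 52 mm over their faces. Squeezing 52 to 44 mm only gives in the pads (1 to 4.5 N a side), jaws stay shut: enough to carry. 44 to 34 mm (13 to 18 N) opens the jaws; hard stop. With the vial's neck in the jaws they stand 49 mm wide; hold at about 46 to carry.
- forceps_ledge (a point): On the axis level with the top of the two ledges below the pads (54 mm above forceps' origin, 4 mm thick, 28 mm wide along x, reaching 34 mm out to +y and -y). Fingertips closed just above a ledge can bear down on it when pushing.
- forceps_rod (a point): Blunt lower end of the fixed 6 mm centre rod, 13 mm above forceps' origin. Resting on a cap it sets the jaws at the neck, and it can push the vial down. Jaws: 4 mm thick plates just above the origin, each a V 20 mm wide along x that centres a neck; they clear a 20 mm cap when the handles are squeezed below 38 mm, and span 60 mm along y when wide open.
- stand: Aluminium forceps stand fixed to the bench, 60 x 80 mm, 60 mm high; origin at the centre of its underside. A pocket open at the top, 36 mm along x, 44 mm along y, floor 5 mm up, lies between flat rims on its +y and -y sides. The forceps' ledges rest on the rims: forceps' origin then 10 mm above the bench on the stand's axis, y along the stand's y.
- stand_rim (a point): centre of the stand's mouth at the height of the rims (60 mm)
- vial: The tall capped glass vial, about 35 g, 76 mm tall, in one of the rack's three holes; origin at the centre of its underside, z up. From the bottom: foot tapering from 17.4 to 23 mm over 6 mm, body 23 mm across up to 56 mm, shoulder to 60 mm, neck 14 mm across from 60 to 70 mm, aluminium cap 20 mm across from 70 to 76 mm.
- vial_cap (a point): centre of the top of the tall vial's cap (76 mm above its origin)
- rack: white plastic rack fixed to the bench, 170 mm along its x, 70 mm along its y, 45 mm high; origin at the centre of its underside. Three holes 25 mm across at -50, 0 and +50 mm along its x, floors 8 mm above the bench.
- short_vial_a: a shorter vial, 50 mm tall, flat foot, same cap, in another hole of the rack; origin at the centre of its underside. Not to be disturbed.
- short_vial_b: a second shorter vial like short_vial_a, in the remaining hole. Not to be disturbed.
- sampler: White sampler fixed to the bench, 150 x 140 mm, 62 mm high, one upright well in the middle, 24.6 mm across; origin at the centre of its underside. How deep the well is cannot be seen: the vial stands on a hard stop 34 to 52 mm below the deck, set differently each time. Press down onto it with about 14 N, never over 20 N (the jaws' own grip adds some 4 N to the contact force on the vial).
- well_mouth (a point): Centre of the well's mouth, level with the deck (62 mm above the bench). Two sprung detent balls in the well catch the vial's tapered foot some 15 to 18 mm below the deck; 3 to 8 N pushes it past them, then 1 to 4 N slides it on down to the hidden stop. They then hold the vial where it is.
- beaker: empty glass beaker, 56 mm across, 65 mm tall, beside the sampler, farther from the robot; origin at the centre of its underside. Not to be disturbed.
- reagent_jar: closed amber jar, 52 mm across, 85 mm tall, beside the sampler, farther from the robot; origin at the centre of its underside. Not to be disturbed.

How it is judged:
On the way, in this order (a step that is already met when the one before it is completed fails the run):
1. the tall vial hangs in the forceps' jaws, clear of the rack (height (world z) of vial above 0.05 m and contact force between forceps and vial above 0.5 N and contact force between the fingers and forceps above 1 N), for 0.2 s.
2. the forceps press the vial onto the stop in the sampler's well (z of vial in the frame of well_mouth below -0.033 m and horizontal distance between vial and well_mouth below 0.002 m and contact force between vial and sampler above 12 N and contact force between forceps and vial above 8 N), for 0.1 s.
At the end, for the whole second after the job is handed in: Tall vial at least 33 mm deep in the well (2 mm sideways, upright within 0.06 rad), free of the forceps; forceps hang upright (0.12 rad) by their ledges in the stand (origin 6 to 16 mm up, within 12 mm of its axis, y within 0.3 rad of the stand's); all at rest (z of vial in the frame of well_mouth below -0.033 m and horizontal distance between vial and well_mouth below 0.002 m and angle between vial's own z axis and vertical below 0.06 rad and contact force between forceps and vial below 0.05 N and horizontal distance between forceps and stand_rim below 0.012 m and height (world z) of forceps between 0.006 and 0.016 m and angle between forceps's own z axis and vertical below 0.12 rad and angle between the y axis of forceps and the y axis of stand, either way round below 0.3 rad and linear speed of each of forceps, vial below 0.02 m/s); the robot touches nothing.
It fails at once if the robot's fingers touch a vial (contact force between the fingers and vial above 0.3 N or contact force between the fingers and short_vial_a above 0.3 N or contact force between the fingers and short_vial_b above 0.3 N).
It fails at once if the forceps press too hard on the vial (contact force between forceps and vial above 24 N).
It fails at once if another vial, the beaker or the jar is moved by more than 15 mm (distance of any of short_vial_a, short_vial_b, beaker, reagent_jar from where it was at the start of the episode above 0.015 m).
It fails at once if the vial is tipped over (angle between vial's own z axis and vertical above 0.6 rad).
It also fails if it takes over 58 s, if anything falls off the work surface, if the arm or the gripper's body presses on something with over 40 N, if the wrist force passes 120 N, or if a joint passes its speed limit or range.

## Working session

There is one attempt and no reset: what is moved stays moved. The work goes in short steps, Python scripts to look and compute and a tool call to move; the robot and the scene stay as the last step left them, time stands still between calls to the robot, and variables do not carry over. Pictures are saved under pics/ and viewed, about 8 in all and at most 12, crops included, and the job is handed in when it is done.

Besides the shell and the picture viewer there is one more tool, called after "Call:" in YAML: its name, and indented under it one key for each argument. servo_tool: Moves the arm, as the interface text tells. Shift numbers are shares of 30 cm and turn numbers shares of 180 degrees, none past 1 either way. Its arguments: {"type":"object","properties":{"targets":{"type":"array"},"gripper":{"type":"number"},"grip_force":{"type":"number"}},"required":["targets"]}

```bash
ls; mkdir -p pics
python3 - <<'E'
from cell import ctrl
import cv2,numpy as np,pickle
s=ctrl.state();print({k:np.round(v,3) for k,v in s.items()},ctrl.finger_overhang)
fs=[]
for n in("top","side"):
    f=ctrl.grab_frame(n);pickle.dump(f,open(n+'.pkl','wb'));fs.append(f['img']);print(n,f['vfov'],f['cx'],f['cy'],f['R'].round(3).tolist(),f['t'])
    cv2.imwrite(f'pics/{n}0.png',cv2.resize(f['img'],(768,576)))
E
```

```text
pics
{'time': np.float64(0.0), 'q': array([-1.379,  0.343,  1.525,  0.   ,  1.275, -0.146]), 'joint_velocities': array([ 0.   , -0.001,  0.001,  0.001, -0.001, -0.001]), 'effort': array([ 1.0000e-03, -4.3367e+01, -2.4601e+01, -0.0000e+00,  8.0000e-03,
        0.0000e+00]), 'ee_pos': array([ 0.174, -0.495,  0.256]), 'eef_rot': array([ 0.816, -0.578, -0.001, -0.001]), 'contact_force': array([-0.327, -0.365,  0.512]), 'wrist_torque': array([-0.004,  0.036,  0.021]), 'finger_gap': np.float64(1.0)} 0.025
top 44.20068188937101 259.47561918240325 201.99368083159686 [[-0.002, -1.0, -0.002], [-0.977, 0.003, -0.213], [0.213, 0.002, -0.977]] [0.00812358 0.5696069  1.07841309]
side 42.264868554907295 257.5607841407774 196.3401558347973 [[1.0, -0.011, 0.014], [0.001, -0.774, -0.633], [0.018, 0.633, -0.774]] [-0.54658376  0.06324888  1.08320779]
```

View pics/top0.png

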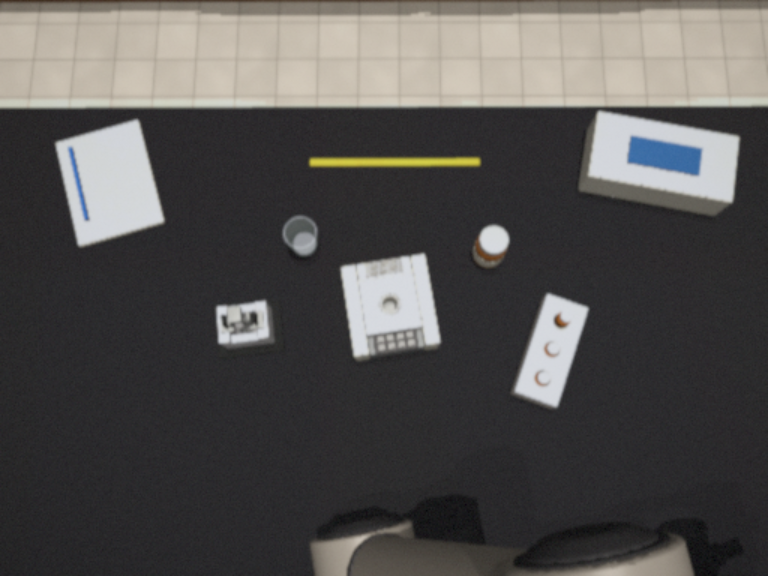

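View pics/side0.png

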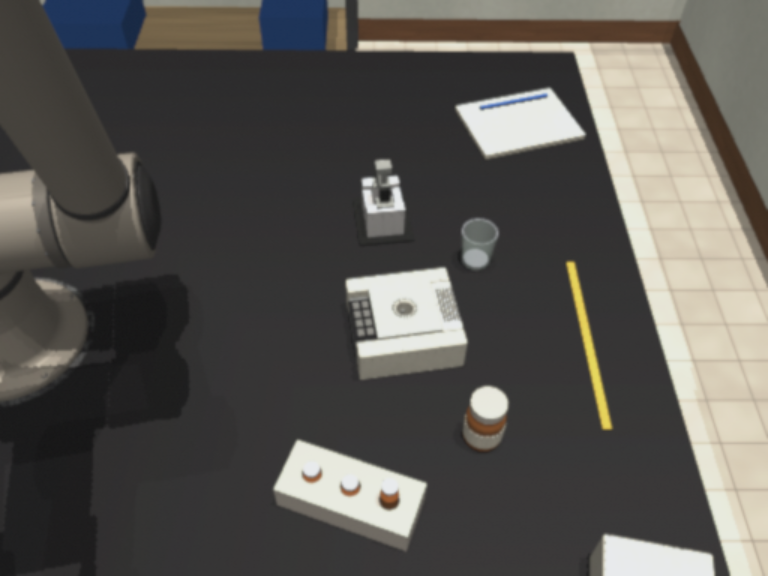

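The top view (1.5x scale) shows the stand and forceps at (243,323), the sampler well at (390,303), and the rack at (552,350). The tall vial is in the far hole at (562,318); the side view agrees, with it at (390,490). I'll get positions next.

```bash
cat > h.py <<'E'
import numpy as np,cv2,pickle
from cell import ctrl
def rays(f,uv,fish=False):
    uv=np.atleast_2d(np.asarray(uv,float)); fl=f['img'].shape[0]/2/np.tan(np.radians(f['vfov']/2))
    d=(uv-[f['cx'],f['cy']])/fl
    if fish:
        r=np.linalg.norm(d,axis=1)+1e-12
        d=np.c_[d*(np.sin(r)/r)[:,None],np.cos(r)]
    else: d=np.c_[d,np.ones(len(d))]
    R=np.array(f['R']);return -R.T@f['t'], d@R
def plane(f,uv,z,fish=False):
    o,d=rays(f,uv,fish);return o+d*((z-o[2])/d[:,2])[:,None]
def proj(f,X,fish=False):
    c=np.array(f['R'])@np.asarray(X,float)+f['t'];fl=f['img'].shape[0]/2/np.tan(np.radians(f['vfov']/2))
    p=c[:2]/c[2]
    if fish:
        n=np.hypot(*c[:2]);p=c[:2]/n*np.arctan2(n,c[2])
    return p*fl+[f['cx'],f['cy']]
def white(f,box,z,th=150,fish=False):
    x0,y0,x1,y1=box;m=np.zeros(f['img'].shape[:2],np.uint8);m[y0:y1,x0:x1]=(f['img'].min(2)>th)[y0:y1,x0:x1]
    c=max(cv2.findContours(m,cv2.RETR_EXTERNAL,cv2.CHAIN_APPROX_NONE)[0],key=cv2.contourArea).reshape(-1,2)
    P=plane(f,c,z,fish)[:,:2]
    return cv2.minAreaRect((P*1000).astype(np.float32))
E
python3 - <<'E'
from h import *
T=pickle.load(open('top.pkl','rb'));S=pickle.load(open('side.pkl','rb'))
for th in(130,170):
  print('rack',white(T,(338,190,398,275),.045,th),white(S,(180,290,290,368),.045,th))
  print('stand',white(T,(140,195,185,235),.06,th),'sampler',white(T,(224,165,296,242),.062,th))
def p(f,u,v,z):return plane(f,[[u/1.5,v/1.5]],z)[0].round(4)
print('tall',p(T,562,318,.084),p(S,390,487,.084))
print('short',p(T,552,348,.058),p(S,350,483,.058),p(T,543,376,.058),p(S,312,467,.058))
print('well',p(T,390,303,.062),p(S,404,308,.062))
print('forceps',p(T,237,313,.12),p(S,384,164,.12))
E
```

```text
rack ((497.1396484375, -253.50250244140625), (72.27899932861328, 173.00888061523438), 69.48589324951172) ((499.0511474609375, -252.44192504882812), (72.35279846191406, 171.98965454101562), 69.61216735839844)
stand ((538.9349975585938, 242.21031188964844), (64.20187377929688, 82.63158416748047), 7.508909702301025) sampler ((568.132568359375, 6.4127044677734375), (150.98619079589844, 140.578857421875), 8.90934944152832)
rack ((497.471435546875, -253.67713928222656), (69.35391998291016, 170.24729919433594), 69.4708023071289) ((498.996337890625, -252.50271606445312), (70.00537872314453, 169.9123077392578), 69.59751892089844)
stand ((539.3953857421875, 242.4992218017578), (61.43036651611328, 78.59711456298828), 6.881580352783203) sampler ((568.339599609375, 6.546714782714844), (148.97506713867188, 137.69537353515625), 8.92558765411377)
tall [ 0.5399 -0.2639  0.084 ] [ 0.5468 -0.2721  0.084 ]
short [ 0.4965 -0.2518  0.058 ] [ 0.4999 -0.2548  0.058 ] [ 0.452  -0.2354  0.058 ] [ 0.4537 -0.234   0.058 ]
well [0.5695 0.0055 0.062 ] [0.5707 0.0071 0.062 ]
forceps [0.5419 0.2378 0.12  ] [0.5439 0.2457 0.12  ]
```

Call:
servo_tool:
  targets:
    - [0.667, 0.5, 0, 0, 0, -0.069]
    - [0.667, 0.5, 0, 0, 0, -0.069]
    - [0.667, 0.5, 0, 0, 0, -0.069]
    - [0.667, 0.5, 0, 0, 0, -0.069]
    - [0.667, 0.5, 0, 0, 0, -0.069]

```text
time: 0.6
ee_pos: [0.372, -0.3463, 0.2561]
eef_rot: [0.748, -0.663, -0.0, -0.0]
contact_force: [-0.1, -0.0, -0.3]
finger_gap: 1.002
```

Call:
servo_tool:
  targets:
    - [0.276, 0.8, 0, 0, 0, 0]
    - [0.276, 0.8, 0, 0, 0, 0]
    - [0.276, 0.8, 0, 0, 0, 0]
    - [0.276, 0.8, 0, 0, 0, 0]
    - [0.276, 0.8, 0, 0, 0, 0]

```text
time: 1.1
ee_pos: [0.4525, -0.1095, 0.2562]
eef_rot: [0.749, -0.663, -0.0, 0.0]
contact_force: [0.6, -0.9, -1.0]
finger_gap: 1.001
```

Call:
servo_tool:
  targets:
    - [0.276, 0.8, 0, 0, 0, 0]
    - [0.276, 0.8, 0, 0, 0, 0]
    - [0.276, 0.8, 0, 0, 0, 0]
    - [0.276, 0.8, 0, 0, 0, 0]
    - [0.276, 0.8, 0, 0, 0, 0]

```text
time: 1.6
ee_pos: [0.534, 0.1269, 0.2561]
eef_rot: [0.749, -0.663, -0.0, 0.0]
contact_force: [1.2, -0.2, 0.1]
finger_gap: 0.999
```

Call:
servo_tool:
  targets:
    - [0.01, 0.36, 0, 0, 0, 0]
    - [0.01, 0.36, 0, 0, 0, 0]
    - [0.01, 0.36, 0, 0, 0, 0]
    - [0.01, 0.36, 0, 0, 0, 0]

```text
time: 2.0
ee_pos: [0.5363, 0.2343, 0.2555]
eef_rot: [0.75, -0.662, -0.0, 0.001]
contact_force: [-0.1, -0.4, 0.2]
finger_gap: 1.004
```

Run:
```python
from h import *
f=ctrl.grab_frame('wrist');pickle.dump(f,open('w1.pkl','wb'));print(f['vfov'],f['cx'],f['cy'],-np.array(f['R']).T@f['t'],f['R'].round(2).tolist(),ctrl.state()['ee_pos'],ctrl.state()['time'])
for X in((.539,.2424,.06),(.539,.2424,.122)):print(proj(f,X,True)*1.5)
cv2.imwrite('pics/w1.png',cv2.resize(f['img'],(768,576)))
```

```text
65.70646984690485 256.66479998747656 194.53950917312258 [0.6105147  0.24384207 0.37245474] [[0.12, -0.99, 0.0], [-0.95, -0.12, 0.29], [-0.29, -0.04, -0.96]] [0.536553   0.2327764  0.25572316] 2.05
[374.31270523 261.13008137]
[371.93857096 284.71516227]
```

View pics/w1.png

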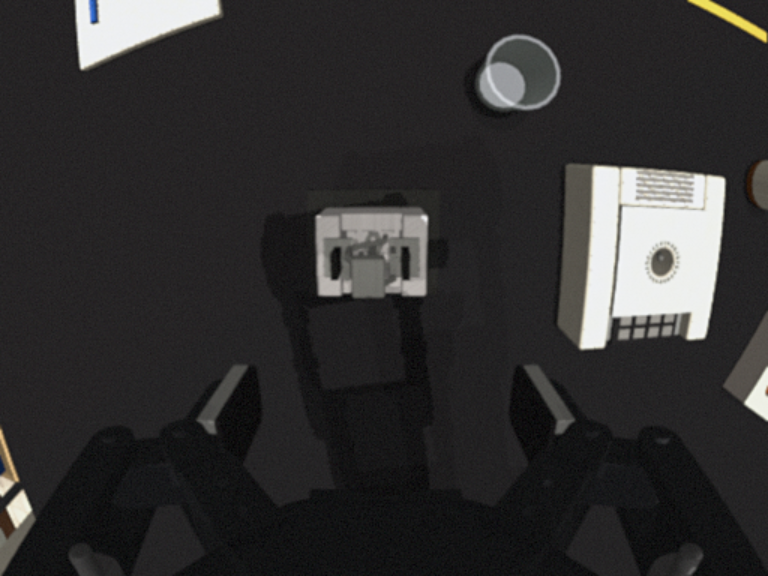

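The wrist view shows the stand's rim corners at about (317,213), (428,213), (428,297) and (318,297). The hinge block top is at about (368,278), and the well is at (662,262).

Run:
```python
from h import *
f=pickle.load(open('w1.pkl','rb'))
c=plane(f,np.array([(317,213),(428,213),(427,296),(317,297)])/1.5,.06,True);print(c.round(4),c.mean(0))
b=plane(f,np.array([(352,258),(384,258),(384,299),(352,299)])/1.5,.122,True);print(b.round(4),b.mean(0))
print(plane(f,np.array([(662,262)])/1.5,.062,True))
d=f['depth'];print(d[178:200:4,236:256:4].round(3))
s=ctrl.state();print(s['ee_pos'])
```

```text
[[0.5689 0.2868 0.06  ]
 [0.5783 0.2091 0.06  ]
 [0.5177 0.2009 0.06  ]
 [0.5069 0.2814 0.06  ]] [0.54297745 0.24453728 0.06      ]
[[0.5535 0.2557 0.122 ]
 [0.5557 0.2374 0.122 ]
 [0.5312 0.2343 0.122 ]
 [0.5288 0.2531 0.122 ]] [0.54229971 0.24511346 0.122     ]
[[0.57119118 0.00963231 0.062     ]]
[[0.257 0.257 0.257 0.259 0.258]
 [0.26  0.259 0.258 0.259 0.258]
 [0.261 0.26  0.259 0.261 0.26 ]
 [0.261 0.261 0.261 0.261 0.261]
 [0.262 0.261 0.262 0.262 0.262]
 [0.265 0.263 0.264 0.265 0.264]]
[0.536553   0.2327764  0.25572316]
```

Call:
servo_tool:
  targets:
    - [0.015, 0.035, -0.2, 0, 0, 0]
    - [0.015, 0.035, -0.35, 0, 0, 0]
    - [0.015, 0.035, -0.4, 0, 0, 0]
    - [0.015, 0.035, -0.4, 0, 0, 0]
    - [0.015, 0.035, -0.4, 0, 0, 0]

```text
time: 2.55
ee_pos: [0.5422, 0.242, 0.1372]
eef_rot: [0.748, -0.664, 0.0, -0.0]
contact_force: [0.9, 0.2, 1.1]
finger_gap: 0.999
```

Run:
```python
from h import *
f=ctrl.grab_frame('wrist');pickle.dump(f,open('w2.pkl','wb'))
s=ctrl.state();print(s['ee_pos'],s['time'],s['contact_force'],ctrl.finger_overhang)
cv2.imwrite('pics/w2.png',f['img'][60:])
```

```text
[0.54265015 0.24244409 0.1381975 ] 2.6 [ 0.52531554  0.15037182 -0.17100584] 0.025
```

View pics/w2.png

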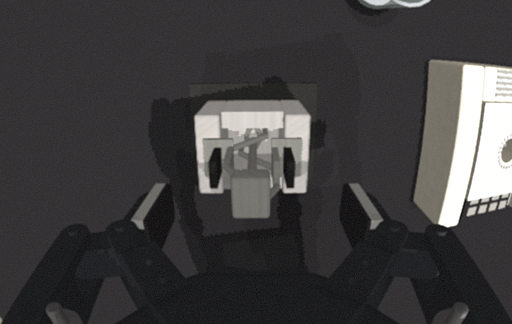

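The wrist view shows the forceps between the open fingers. The hinge block is at column 251 and the finger midpoint at about 256, so the gripper needs to go about 2 mm toward +y. I'll descend and close part way.

Call:
servo_tool:
  targets:
    - [-0.002, 0.006, -0.1, 0, 0, 0]
    - [-0.002, 0.006, -0.135, 0, 0, 0]
    - [-0.002, 0.006, -0.135, 0, 0, 0]
    - [-0.002, 0.006, -0.135, 0, 0, 0]

```text
time: 3.0
ee_pos: [0.5415, 0.2452, 0.0972]
eef_rot: [0.749, -0.663, 0.001, -0.001]
contact_force: [0.4, -0.0, 0.2]
finger_gap: 1.002
```

Call:
servo_tool:
  targets:
    - [0, 0, 0, 0, 0, 0]
    - [0, 0, 0, 0, 0, 0]
    - [0, 0, 0, 0, 0, 0]
    - [0, 0, 0, 0, 0, 0]
    - [0, 0, 0, 0, 0, 0]
  gripper: 0.54
  grip_force: 40

```text
time: 3.5
ee_pos: [0.5412, 0.2453, 0.0966]
eef_rot: [0.749, -0.663, 0.0, -0.001]
contact_force: [0.3, -0.5, 5.0]
finger_gap: 0.544
```

Run:
```python
from h import *
f=ctrl.grab_frame('wrist');pickle.dump(f,open('w3.pkl','wb'));g=ctrl.grab_frame('side')
s=ctrl.state();print(s['ee_pos'],s['time'],s['contact_force'],s['finger_gap'],ctrl.finger_overhang)
a=cv2.resize(g['img'][70:180,180:340],(640,440));cv2.imwrite('pics/w3.png',np.hstack([a[:384],f['img'][:384,150:310]]))
```

```text
[0.54123834 0.2452459  0.09639593] 3.6 [0.01899762 0.58081247 4.90963191] 0.5420431512619885 0.025
```

View pics/w3.png

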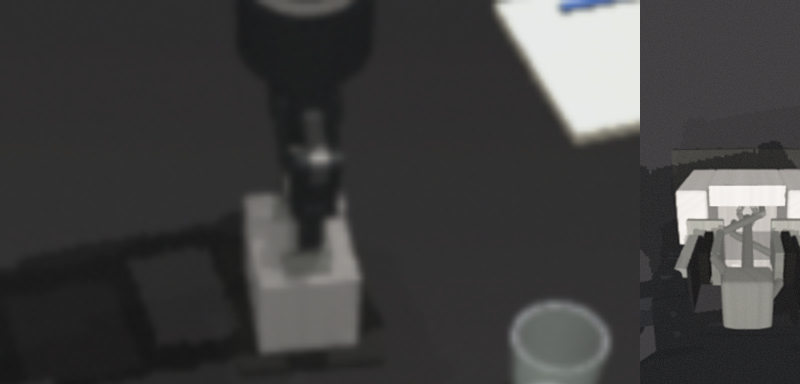

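The forceps are gripped at a 46 mm gap with 5 N of drag from closing. I'll lift them.

Call:
servo_tool:
  targets:
    - [0, 0, 0.05, 0, 0, 0]
    - [0, 0, 0.15, 0, 0, 0]
    - [0, 0, 0.3, 0, 0, 0]
    - [0, 0, 0.4, 0, 0, 0]
    - [0, 0, 0.4, 0, 0, 0]

```text
time: 4.1
ee_pos: [0.5425, 0.2458, 0.2201]
eef_rot: [0.749, -0.663, 0.002, -0.003]
contact_force: [0.8, -0.0, -1.8]
finger_gap: 0.546
```

Run:
```python
from h import *
f=ctrl.grab_frame('wrist');pickle.dump(f,open('w4.pkl','wb'));g=ctrl.grab_frame('side');pickle.dump(g,open('s4.pkl','wb'))
s=ctrl.state();print(s['ee_pos'],s['time'],s['contact_force'],s['finger_gap'])
p=proj(g,s['ee_pos']);print(p);u,v=p.astype(int)
a=cv2.resize(g['img'][v-40:v+70,u-50:u+50],(400,440));cv2.imwrite('pics/w4.png',np.hstack([a[:384],f['img'][:384,80:430]]))
```

```text
[0.54043094 0.24508284 0.21538529] 4.2 [-0.58495552 -0.57169778 -1.80915759] 0.5419548580658662
[254.9177727  75.8216259]
```

View pics/w4.png

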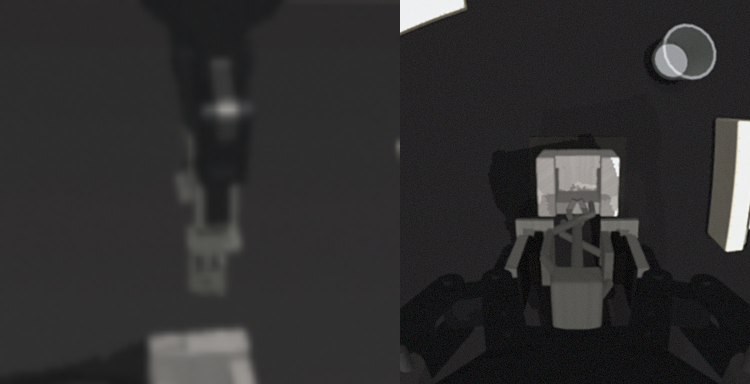

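The forceps hang upright in the grip, with the jaws visible below the fingers at crop (207,265). I'll carry them to the rack.

Call:
servo_tool:
  targets:
    - [0, -0.08, 0, 0, 0, 0]
    - [0, -0.23, 0.02, 0, 0, 0]
    - [0, -0.38, 0.02, 0, 0, 0]
    - [0, -0.53, 0.02, 0, 0, 0]
    - [0, -0.67, 0.02, 0, 0, 0]

```text
time: 4.7
ee_pos: [0.5394, 0.0424, 0.2195]
eef_rot: [0.749, -0.663, -0.002, 0.001]
contact_force: [0.6, 0.4, -0.9]
finger_gap: 0.538
```

Call:
servo_tool:
  targets:
    - [0.003, -0.14, 0, 0, 0, 0]
    - [0.006, -0.28, 0, 0, 0, 0]
    - [0.009, -0.42, 0, 0, 0, 0]
    - [0.012, -0.54, 0, 0, 0, 0]
    - [0.015, -0.67, 0, 0, 0, 0]

```text
time: 5.2
ee_pos: [0.5441, -0.1579, 0.2193]
eef_rot: [0.749, -0.663, -0.002, 0.001]
contact_force: [0.7, -0.3, -0.5]
finger_gap: 0.54
```

Call:
servo_tool:
  targets:
    - [0, -0.13, 0, 0, 0, 0]
    - [0, -0.25, 0, 0, 0, 0]
    - [0, -0.33, 0, 0, 0, 0]
    - [0, -0.38, 0, 0, 0, 0]
    - [0, -0.38, 0, 0, 0, 0]

```text
time: 5.7
ee_pos: [0.5445, -0.272, 0.2198]
eef_rot: [0.748, -0.664, -0.002, 0.0]
contact_force: [0.4, 0.2, -0.8]
finger_gap: 0.539
```

Run:
```python
from h import *
import time
f=ctrl.grab_frame('wrist');f=ctrl.grab_frame('wrist');pickle.dump(f,open('w5.pkl','wb'));g=ctrl.grab_frame('side');pickle.dump(g,open('s5.pkl','wb'))
s=ctrl.state();print(s['ee_pos'],s['time'],s['contact_force'],s['finger_gap'])
p=proj(g,(.5455,-.27,.1));print(p);u,v=p.astype(int)
print('wrist proj of tall cap',proj(f,(.5455,-.269,.084),True))
a=cv2.resize(g['img'][v-60:v+50,u-50:u+50],(400,440));cv2.imwrite('pics/w5.png',np.hstack([a[:384],f['img'][:384,80:430]]))
```

```text
[ 0.54518449 -0.26944501  0.22114852] 5.85 [-0.98550704  0.63468146 -1.45725279] 0.5429463158406472
[259.38709248 319.45112795]
wrist proj of tall cap [255.45957616 191.84294959]
```

View pics/w5.png

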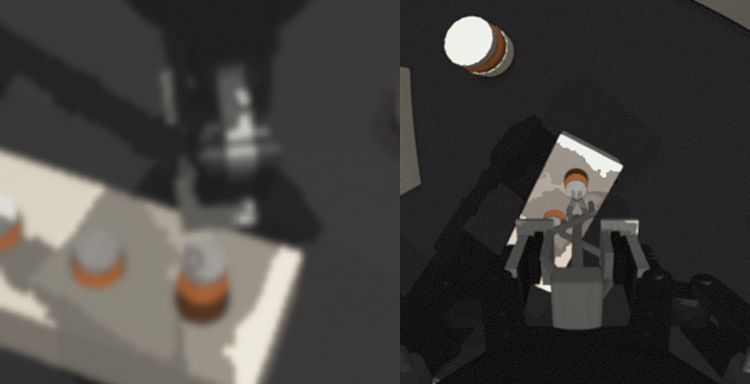

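The wrist view shows the tall cap at pixel (257,190), directly below the rod. The side view shows the cap at crop (205,262) with the forceps above it. I'll compare both with the predicted projections.

Run:
```python
from h import *
f=pickle.load(open('w5.pkl','rb'));g=pickle.load(open('s5.pkl','rb'))
off=np.array([259-50,319-60])
s=ctrl.state();e=s['ee_pos'];print(e,s['contact_force'],s['time'])
o=e-[0,0,.0865]
for n,X in dict(origin=o,ledge=o+[0,0,.054],block=o+[0,0,.112],cap=(.5455,-.27,.084)).items():
    print(n,((proj(g,X)-off)*4).round(0),(proj(f,X,True)-[80,0]+[400,0]).round(1))
# cap mask in wrist
print('cap by wrist',plane(f,[[257,190]],.084,True), 'cap by side',plane(g,[[off[0]+206/4,off[1]+262/4]],.084))
d=f['depth'][175:205,246:268];print((d[::3,::3]*1000).round(0))
# 3D points of forceps parts via side depth
D=g['depth'];ys,xs=np.mgrid[off[1]:off[1]+96,off[0]:off[0]+100]
oo,dd=rays(g,np.c_[xs.ravel(),ys.ravel()]);P=oo+dd*D[ys.ravel(),xs.ravel()][:,None]
for z0,z1 in((.13,.145),(.145,.16),(.16,.185),(.078,.09)):
    m=(P[:,2]>z0)&(P[:,2]<z1)&(D[ys.ravel(),xs.ravel()]>0)&(abs(P[:,1]-e[1])<.045)&(abs(P[:,0]-e[0])<.04)
    q=P[m];print(z0,m.sum(),q.min(0).round(4) if len(q) else '',q.max(0).round(4) if len(q) else '')
```

```text
[ 0.54518449 -0.26944501  0.22114852] [-0.98550704  0.63468146 -1.45725279] 5.85
origin [202. 203.] [575.6 211.9]
ledge [205. 140.] [575.1 245.3]
block [207.  64.] [574.1 311.8]
cap [201. 258.] [576.6 192. ]
cap by wrist [[ 0.5473519 -0.2701523  0.084    ]] cap by side [[ 0.54766873 -0.27176054  0.084     ]]
[[300. 282. 280. 279. 279. 279. 289. 300.]
 [280. 280. 279. 279. 279. 279. 281. 321.]
 [281. 265. 260. 261. 262. 264. 281. 284.]
 [267. 262. 262. 262. 263. 263. 263. 282.]
 [263. 262. 263. 263. 262. 262. 263. 284.]
 [263. 263. 264.   0. 264. 263. 262. 305.]
 [265. 266. 264. 265. 265. 264. 265. 306.]
 [308. 266. 266. 265. 266. 266. 267. 307.]
 [307. 307. 210. 213. 212. 210. 309. 308.]
 [308. 308. 209. 210. 211. 211. 308. 308.]]
0.13 1 [ 0.5539 -0.2809  0.1356] [ 0.5539 -0.2809  0.1356]
0.145 4 [ 0.5359 -0.2637  0.1467] [ 0.5376 -0.263   0.1533]
0.16 10 [ 0.5325 -0.3044  0.1622] [ 0.5598 -0.2583  0.185 ]
0.078 105 [ 0.5365 -0.2806  0.0787] [ 0.5555 -0.2612  0.0884]
```

Call:
servo_tool:
  targets:
    - [0.005, -0.003, 0, 0, 0, 0]
    - [0.005, -0.003, 0, 0, 0, 0]
    - [0.005, -0.003, 0, 0, 0, 0]
    - [0.005, -0.003, 0, 0, 0, 0]
    - [0.005, -0.003, 0, 0, 0, 0]
  gripper: 0.42
  grip_force: 60

```text
time: 6.35
ee_pos: [0.5468, -0.2716, 0.2219]
eef_rot: [0.749, -0.663, 0.0, 0.0]
contact_force: [-0.6, -0.4, -1.1]
finger_gap: 0.427
```

Call:
servo_tool:
  targets:
    - [0, 0, -0.04, 0, 0, 0]
    - [0, 0, -0.08, 0, 0, 0]
    - [0, 0, -0.1, 0, 0, 0]
    - [0, 0, -0.1, 0, 0, 0]
    - [0, 0, -0.1, 0, 0, 0]

```text
time: 6.85
ee_pos: [0.5468, -0.2718, 0.1915]
eef_rot: [0.749, -0.663, -0.0, 0.0]
contact_force: [-0.1, 0.1, -0.4]
finger_gap: 0.427
```

Run:
```python
from h import *
f=ctrl.grab_frame('wrist');pickle.dump(f,open('w6.pkl','wb'));g=ctrl.grab_frame('side');pickle.dump(g,open('s6.pkl','wb'))
s=ctrl.state();print(s['ee_pos'],s['time'],s['contact_force'],s['finger_gap'])
a=cv2.resize(g['img'][279:349,214:304],(450,350),interpolation=cv2.INTER_CUBIC);b=cv2.resize(f['img'][140:240,207:307],(350,350));cv2.imwrite('pics/w6.png',np.hstack([a,b]))
```

```text
[ 0.54700333 -0.2719343   0.192193  ] 6.95 [ 0.39747087  0.21303801 -0.88460796] 0.42504510183549726
```

View pics/w6.png

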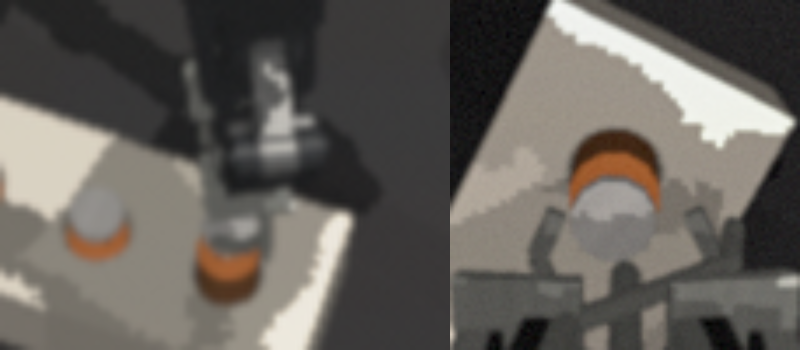

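The wrist crop shows the open jaws straddling the cap. The jaw and rod centre is at column 626 and the cap at 615, so I move 2.5 mm toward +y. The side view shows x aligned.

Call:
servo_tool:
  targets:
    - [0, 0.008, 0, 0, 0, 0]
    - [0, 0.008, -0.01, 0, 0, 0]
    - [0, 0.008, -0.04, 0, 0, 0]
    - [0, 0.008, -0.07, 0, 0, 0]
    - [0, 0.008, -0.085, 0, 0, 0]

```text
time: 7.45
ee_pos: [0.5462, -0.269, 0.1647]
eef_rot: [0.749, -0.663, -0.001, 0.0]
contact_force: [-0.5, -1.1, -1.0]
finger_gap: 0.426
```

Call:
servo_tool:
  targets:
    - [0, 0, -0.004, 0, 0, 0]
    - [0, 0, -0.008, 0, 0, 0]
    - [0, 0, -0.012, 0, 0, 0]
    - [0, 0, -0.014, 0, 0, 0]
    - [0, 0, -0.014, 0, 0, 0]

```text
time: 7.95
ee_pos: [0.5468, -0.2694, 0.1622]
eef_rot: [0.749, -0.663, 0.0, 0.0]
contact_force: [0.2, 0.4, -1.1]
finger_gap: 0.424
```

Run:
```python
from h import *
f=ctrl.grab_frame('wrist');pickle.dump(f,open('w7.pkl','wb'));g=ctrl.grab_frame('side');pickle.dump(g,open('s7.pkl','wb'))
s=ctrl.state();print(s['ee_pos'],s['time'],s['contact_force'],s['finger_gap'])
a=cv2.resize(g['img'][279:349,214:304],(450,350),interpolation=cv2.INTER_CUBIC);b=cv2.resize(f['img'][140:240,207:307],(350,350));cv2.imwrite('pics/w7.png',np.hstack([a,b]))
```

```text
[ 0.54683412 -0.26941156  0.16230178] 8.05 [ 0.56316734 -0.28485696 -0.74317071] 0.4246157201839767
```

View pics/w7.png

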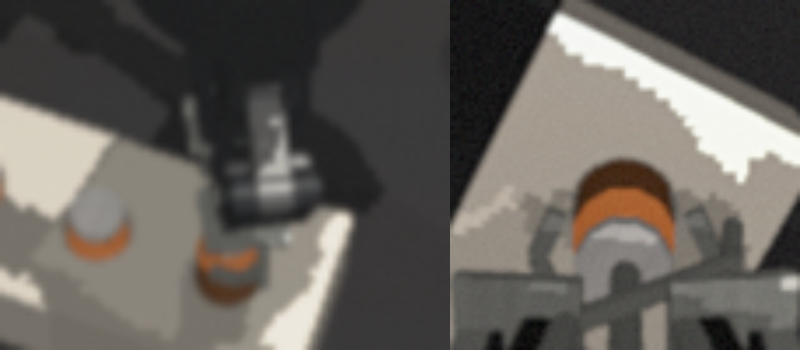

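The cap (column 625) and rod (column 625) now line up between the open jaws. I'll go down until the rod touches.

Call:
servo_tool:
  targets:
    - [0, 0, -0.003, 0, 0, 0]
    - [0, 0, -0.006, 0, 0, 0]
    - [0, 0, -0.01, 0, 0, 0]
    - [0, 0, -0.01, 0, 0, 0]
    - [0, 0, -0.01, 0, 0, 0]

```text
time: 8.55
ee_pos: [0.5467, -0.2694, 0.1591]
eef_rot: [0.749, -0.663, -0.0, 0.0]
contact_force: [-0.1, -1.1, -0.7]
finger_gap: 0.424
```

Call:
servo_tool:
  targets:
    - [0, 0, -0.003, 0, 0, 0]
    - [0, 0, -0.003, 0, 0, 0]
    - [0, 0, -0.003, 0, 0, 0]

```text
time: 8.85
ee_pos: [0.5468, -0.2693, 0.1582]
eef_rot: [0.749, -0.663, 0.0, 0.0]
contact_force: [-0.7, -1.0, -0.2]
finger_gap: 0.424
```

Call:
servo_tool:
  targets:
    - [0, 0, -0.003, 0, 0, 0]
    - [0, 0, -0.003, 0, 0, 0]
    - [0, 0, -0.003, 0, 0, 0]

```text
time: 9.15
ee_pos: [0.5468, -0.2693, 0.1573]
eef_rot: [0.749, -0.663, -0.0, 0.0]
contact_force: [0.4, -0.1, -0.6]
finger_gap: 0.425
```

Call:
servo_tool:
  targets:
    - [0, 0, -0.003, 0, 0, 0]
    - [0, 0, -0.003, 0, 0, 0]
    - [0, 0, -0.003, 0, 0, 0]

```text
time: 9.45
ee_pos: [0.5468, -0.2694, 0.1565]
eef_rot: [0.749, -0.663, 0.0, 0.0]
contact_force: [-0.1, 0.0, 0.3]
finger_gap: 0.426
```

Call:
servo_tool:
  targets:
    - [0, 0, -0.003, 0, 0, 0]
    - [0, 0, -0.003, 0, 0, 0]
    - [0, 0, -0.003, 0, 0, 0]

```text
time: 9.75
ee_pos: [0.5471, -0.2696, 0.1562]
eef_rot: [0.749, -0.663, 0.001, -0.0]
contact_force: [-1.8, -0.1, 4.8]
finger_gap: 0.422
```

The rod rests on the cap at 5 N, at the expected height. I'll let the jaws close on the neck.

Call:
servo_tool:
  targets:
    - [0, 0, 0.002, 0, 0, 0]
    - [0, 0, 0.002, 0, 0, 0]
    - [0, 0, 0.002, 0, 0, 0]
    - [0, 0, 0.002, 0, 0, 0]
    - [0, 0, 0.002, 0, 0, 0]
  gripper: 0.54

```text
time: 10.25
ee_pos: [0.5468, -0.2694, 0.1562]
eef_rot: [0.749, -0.663, 0.0, 0.0]
contact_force: [-0.4, 0.5, 3.7]
finger_gap: 0.539
```

Call:
servo_tool:
  targets:
    - [0, 0, 0.01, 0, 0, 0]
    - [0, 0, 0.03, 0, 0, 0]
    - [0, 0, 0.06, 0, 0, 0]
    - [0, 0, 0.1, 0, 0, 0]
    - [0, 0, 0.14, 0, 0, 0]

```text
time: 10.75
ee_pos: [0.5468, -0.2694, 0.1993]
eef_rot: [0.749, -0.663, 0.0, 0.0]
contact_force: [-0.4, -0.4, -1.4]
finger_gap: 0.541
```

Call:
servo_tool:
  targets:
    - [0, 0, 0.05, 0, 0, 0]
    - [0, 0, 0.1, 0, 0, 0]
    - [0, 0, 0.14, 0, 0, 0]
    - [0, 0, 0.14, 0, 0, 0]
    - [0, 0, 0.14, 0, 0, 0]

```text
time: 11.25
ee_pos: [0.5467, -0.2693, 0.2402]
eef_rot: [0.749, -0.663, 0.0, 0.0]
contact_force: [0.5, -0.6, -1.3]
finger_gap: 0.538
```

Run:
```python
from h import *
g=ctrl.grab_frame('side');f=ctrl.grab_frame('wrist');pickle.dump(f,open('w8.pkl','wb'));pickle.dump(g,open('s8.pkl','wb'))
s=ctrl.state();e=s['ee_pos'];print(e,s['time'],s['contact_force'],s['finger_gap'])
u,v=proj(g,e-[0,0,.1]).astype(int);print(u,v)
a=cv2.resize(g['img'][v-40:v+50,u-40:u+40],(400,450),interpolation=cv2.INTER_CUBIC);b=cv2.resize(f['img'][60:240,177:337],(400,450));cv2.imwrite('pics/w8.png',np.hstack([a,b]))
```

```text
[ 0.5464069  -0.26915022  0.23930809] 11.35 [-0.32856209  0.04173903 -1.12684264] 0.5403235113379794
260 308
```

View pics/w8.png

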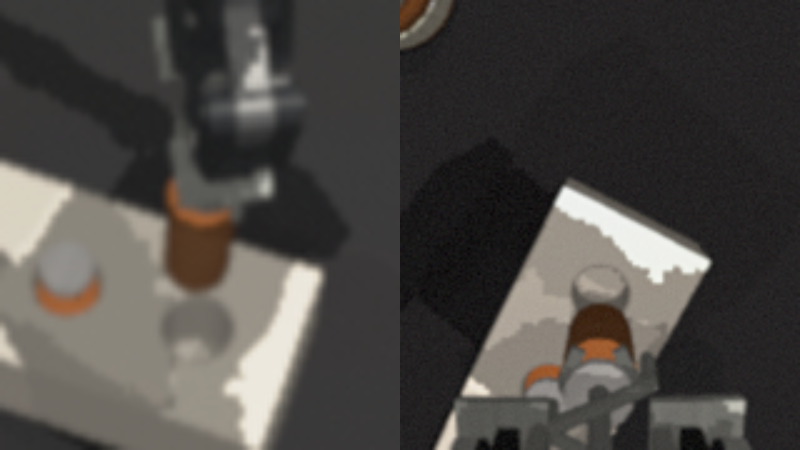

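The vial hangs in the jaws clear of the rack. The rack hole appears at wrist pixel (257.4,176.7), just ahead of the vial. With the TCP 17 mm higher over the sampler, the well should appear at that same pixel, which makes a direct alignment check. I'll carry it there.

Call:
servo_tool:
  targets:
    - [0, 0.03, 0.04, 0, 0, 0]
    - [0.01, 0.12, 0.057, 0, 0, 0]
    - [0.02, 0.24, 0.057, 0, 0, 0]
    - [0.03, 0.36, 0.057, 0, 0, 0]
    - [0.04, 0.48, 0.057, 0, 0, 0]

```text
time: 11.85
ee_pos: [0.5586, -0.1235, 0.2577]
eef_rot: [0.748, -0.663, -0.0, -0.0]
contact_force: [0.7, -0.4, -2.0]
finger_gap: 0.541
```

Call:
servo_tool:
  targets:
    - [0.01, 0.12, 0, 0, 0, 0]
    - [0.02, 0.24, 0, 0, 0, 0]
    - [0.03, 0.34, 0, 0, 0, 0]
    - [0.041, 0.42, 0, 0, 0, 0]
    - [0.041, 0.446, 0, 0, 0, 0]

```text
time: 12.35
ee_pos: [0.571, 0.0113, 0.2577]
eef_rot: [0.75, -0.662, -0.0, -0.0]
contact_force: [0.4, -0.1, -1.6]
finger_gap: 0.538
```

Call:
servo_tool:
  targets:
    - [0, 0, 0, 0, 0, 0]
    - [0, 0, 0, 0, 0, 0]
    - [0, 0, 0, 0, 0, 0]

```text
time: 12.65
ee_pos: [0.571, 0.0073, 0.2573]
eef_rot: [0.748, -0.664, 0.0, 0.0]
contact_force: [-0.0, -0.6, -2.3]
finger_gap: 0.542
```

Run:
```python
from h import *
f=ctrl.grab_frame('wrist');pickle.dump(f,open('w9.pkl','wb'))
s=ctrl.state();e=s['ee_pos'];print(e,s['time'],s['contact_force'],s['finger_gap'])
g=pickle.load(open('w8.pkl','rb'))
A=[cv2.resize(i['img'][100:220,197:317],(400,400),interpolation=cv2.INTER_CUBIC) for i in(g,f)]
for a in A: cv2.drawMarker(a,(int((257.4-197)/.3),int((176.7-100)/.3)),(0,0,255),0,16,1)
cv2.imwrite('pics/w9.png',np.hstack(A))
```

```text
[0.57102139 0.00729597 0.25726818] 12.7 [ 0.31237035 -0.68510481 -1.95331376] 0.5409295127031502
```

View pics/w9.png

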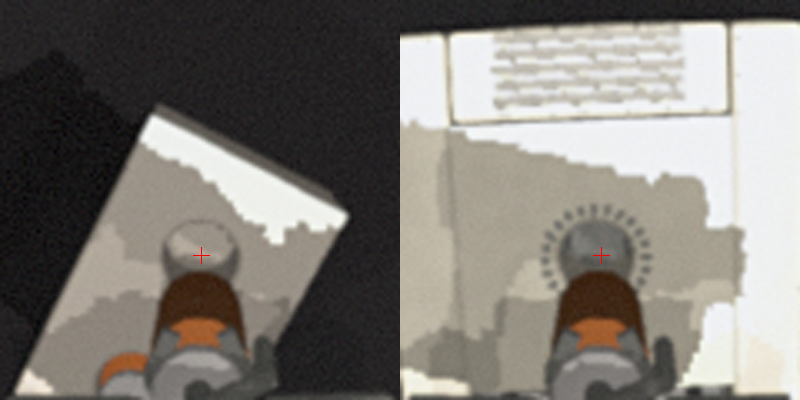

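The well ring is at crop (598,256) against the marker at (601,256), so it is aligned to within 1 mm. I'll nudge +y by 0.6 mm and descend.

Call:
servo_tool:
  targets:
    - [0, 0.002, -0.02, 0, 0, 0]
    - [0, 0.002, -0.06, 0, 0, 0]
    - [0, 0.002, -0.1, 0, 0, 0]
    - [0, 0.002, -0.13, 0, 0, 0]
    - [0, 0.002, -0.14, 0, 0, 0]

```text
time: 13.2
ee_pos: [0.5704, 0.0091, 0.2133]
eef_rot: [0.749, -0.663, -0.001, 0.001]
contact_force: [0.0, 0.0, -1.5]
finger_gap: 0.544
```

Call:
servo_tool:
  targets:
    - [0, 0, -0.01, 0, 0, 0]
    - [0, 0, -0.02, 0, 0, 0]
    - [0, 0, -0.03, 0, 0, 0]
    - [0, 0, -0.04, 0, 0, 0]
    - [0, 0, -0.04, 0, 0, 0]

```text
time: 13.7
ee_pos: [0.571, 0.0091, 0.2029]
eef_rot: [0.749, -0.663, -0.0, 0.0]
contact_force: [-0.7, -0.3, -1.3]
finger_gap: 0.543
```

Call:
servo_tool:
  targets:
    - [0, 0, -0.004, 0, 0, 0]
    - [0, 0, -0.008, 0, 0, 0]
    - [0, 0, -0.012, 0, 0, 0]
    - [0, 0, -0.016, 0, 0, 0]
    - [0, 0, -0.016, 0, 0, 0]

```text
time: 14.2
ee_pos: [0.571, 0.0091, 0.1982]
eef_rot: [0.749, -0.663, -0.0, 0.0]
contact_force: [-0.4, -0.3, -1.2]
finger_gap: 0.536
```

Call:
servo_tool:
  targets:
    - [0, 0, -0.003, 0, 0, 0]
    - [0, 0, -0.006, 0, 0, 0]
    - [0, 0, -0.01, 0, 0, 0]
    - [0, 0, -0.01, 0, 0, 0]

```text
time: 14.6
ee_pos: [0.571, 0.009, 0.1952]
eef_rot: [0.749, -0.663, -0.0, 0.0]
contact_force: [-0.7, -0.4, -1.7]
finger_gap: 0.544
```

Call:
servo_tool:
  targets:
    - [0, 0, -0.003, 0, 0, 0]
    - [0, 0, -0.006, 0, 0, 0]
    - [0, 0, -0.006, 0, 0, 0]

```text
time: 14.9
ee_pos: [0.571, 0.009, 0.1935]
eef_rot: [0.749, -0.663, -0.0, 0.0]
contact_force: [-0.4, -0.1, -2.2]
finger_gap: 0.542
```

Call:
servo_tool:
  targets:
    - [0, 0, -0.003, 0, 0, 0]
    - [0, 0, -0.006, 0, 0, 0]
    - [0, 0, -0.006, 0, 0, 0]

```text
time: 15.2
ee_pos: [0.571, 0.009, 0.1916]
eef_rot: [0.749, -0.663, -0.0, 0.0]
contact_force: [0.5, -0.9, -1.8]
finger_gap: 0.541
```

Call:
servo_tool:
  targets:
    - [0, 0, -0.003, 0, 0, 0]
    - [0, 0, -0.006, 0, 0, 0]
    - [0, 0, -0.006, 0, 0, 0]

```text
time: 15.5
ee_pos: [0.571, 0.009, 0.1899]
eef_rot: [0.749, -0.663, -0.0, 0.0]
contact_force: [-0.1, 0.9, -1.5]
finger_gap: 0.541
```

Call:
servo_tool:
  targets:
    - [0, 0, -0.003, 0, 0, 0]
    - [0, 0, -0.006, 0, 0, 0]
    - [0, 0, -0.006, 0, 0, 0]

```text
time: 15.8
ee_pos: [0.5711, 0.009, 0.1881]
eef_rot: [0.749, -0.663, 0.0, 0.0]
contact_force: [0.1, -0.2, -1.3]
finger_gap: 0.539
```

Call:
servo_tool:
  targets:
    - [0, 0, -0.003, 0, 0, 0]
    - [0, 0, -0.006, 0, 0, 0]
    - [0, 0, -0.006, 0, 0, 0]

```text
time: 16.1
ee_pos: [0.5712, 0.009, 0.1866]
eef_rot: [0.749, -0.663, 0.0, -0.0]
contact_force: [0.1, 0.3, 1.0]
finger_gap: 0.539
```

Call:
servo_tool:
  targets:
    - [0, 0, -0.003, 0, 0, 0]
    - [0, 0, -0.006, 0, 0, 0]
    - [0, 0, -0.006, 0, 0, 0]

```text
time: 16.4
ee_pos: [0.5709, 0.0091, 0.1844]
eef_rot: [0.749, -0.663, -0.0, 0.0]
contact_force: [-0.2, -0.8, 0.3]
finger_gap: 0.542
```

Call:
servo_tool:
  targets:
    - [0, 0, -0.003, 0, 0, 0]
    - [0, 0, -0.006, 0, 0, 0]
    - [0, 0, -0.006, 0, 0, 0]

```text
time: 16.7
ee_pos: [0.5709, 0.009, 0.1825]
eef_rot: [0.749, -0.663, -0.0, 0.0]
contact_force: [0.4, -0.8, -0.3]
finger_gap: 0.539
```

Call:
servo_tool:
  targets:
    - [0, 0, -0.003, 0, 0, 0]
    - [0, 0, -0.006, 0, 0, 0]
    - [0, 0, -0.006, 0, 0, 0]

```text
time: 17.0
ee_pos: [0.5709, 0.009, 0.1808]
eef_rot: [0.749, -0.663, -0.0, 0.0]
contact_force: [0.4, -0.1, 0.4]
finger_gap: 0.543
```

Call:
servo_tool:
  targets:
    - [0, 0, -0.003, 0, 0, 0]
    - [0, 0, -0.006, 0, 0, 0]
    - [0, 0, -0.006, 0, 0, 0]

```text
time: 17.3
ee_pos: [0.5709, 0.009, 0.179]
eef_rot: [0.749, -0.663, -0.0, 0.0]
contact_force: [0.4, -0.1, 0.5]
finger_gap: 0.542
```

Call:
servo_tool:
  targets:
    - [0, 0, -0.003, 0, 0, 0]
    - [0, 0, -0.006, 0, 0, 0]
    - [0, 0, -0.006, 0, 0, 0]

```text
time: 17.6
ee_pos: [0.5709, 0.009, 0.1772]
eef_rot: [0.749, -0.663, -0.0, 0.0]
contact_force: [-0.3, -1.2, 0.9]
finger_gap: 0.538
```

Call:
servo_tool:
  targets:
    - [0, 0, -0.003, 0, 0, 0]
    - [0, 0, -0.003, 0, 0, 0]

```text
time: 17.8
ee_pos: [0.571, 0.009, 0.1764]
eef_rot: [0.749, -0.663, -0.0, 0.0]
contact_force: [0.9, -0.4, 0.5]
finger_gap: 0.539
```

Call:
servo_tool:
  targets:
    - [0, 0, -0.003, 0, 0, 0]
    - [0, 0, -0.003, 0, 0, 0]

```text
time: 18.0
ee_pos: [0.571, 0.0091, 0.1755]
eef_rot: [0.749, -0.663, -0.0, 0.0]
contact_force: [-0.1, -0.5, -0.4]
finger_gap: 0.54
```

Call:
servo_tool:
  targets:
    - [0, 0, -0.003, 0, 0, 0]
    - [0, 0, -0.003, 0, 0, 0]

```text
time: 18.2
ee_pos: [0.571, 0.0091, 0.1746]
eef_rot: [0.749, -0.663, -0.0, 0.0]
contact_force: [-0.8, -0.5, 0.5]
finger_gap: 0.538
```

Call:
servo_tool:
  targets:
    - [0, 0, -0.003, 0, 0, 0]
    - [0, 0, -0.006, 0, 0, 0]
    - [0, 0, -0.006, 0, 0, 0]

```text
time: 18.5
ee_pos: [0.571, 0.009, 0.1727]
eef_rot: [0.749, -0.663, -0.0, 0.0]
contact_force: [-0.7, 0.6, -0.3]
finger_gap: 0.54
```

Call:
servo_tool:
  targets:
    - [0, 0, -0.003, 0, 0, 0]
    - [0, 0, -0.006, 0, 0, 0]
    - [0, 0, -0.006, 0, 0, 0]

```text
time: 18.8
ee_pos: [0.5713, 0.0091, 0.1715]
eef_rot: [0.749, -0.663, 0.0, -0.0]
contact_force: [0.4, 0.5, 4.3]
finger_gap: 0.539
```

Call:
servo_tool:
  targets:
    - [0, 0, -0.0015, 0, 0, 0]
    - [0, 0, -0.0015, 0, 0, 0]

```text
time: 19.0
ee_pos: [0.5712, 0.009, 0.1708]
eef_rot: [0.749, -0.663, 0.0, -0.0]
contact_force: [0.4, 0.1, 3.9]
finger_gap: 0.539
```

Call:
servo_tool:
  targets:
    - [0, 0, -0.0015, 0, 0, 0]
    - [0, 0, -0.0015, 0, 0, 0]

```text
time: 19.2
ee_pos: [0.5711, 0.009, 0.1702]
eef_rot: [0.749, -0.663, 0.0, 0.0]
contact_force: [-0.2, -0.0, 4.7]
finger_gap: 0.543
```

The force has levelled off at about 4.5 N while still moving. The pads are slipping until the tips meet the ledges, so I'll continue in small steps.

Call:
servo_tool:
  targets:
    - [0, 0, -0.0015, 0, 0, 0]
    - [0, 0, -0.0015, 0, 0, 0]

```text
time: 19.4
ee_pos: [0.5711, 0.009, 0.1697]
eef_rot: [0.749, -0.663, 0.0, 0.0]
contact_force: [-0.3, 0.1, 5.3]
finger_gap: 0.541
```

Call:
servo_tool:
  targets:
    - [0, 0, -0.0015, 0, 0, 0]
    - [0, 0, -0.0015, 0, 0, 0]

```text
time: 19.6
ee_pos: [0.571, 0.009, 0.1692]
eef_rot: [0.749, -0.663, -0.0, 0.0]
contact_force: [0.2, -0.5, 3.8]
finger_gap: 0.544
```

Call:
servo_tool:
  targets:
    - [0, 0, -0.0015, 0, 0, 0]
    - [0, 0, -0.0015, 0, 0, 0]

```text
time: 19.8
ee_pos: [0.571, 0.009, 0.1688]
eef_rot: [0.749, -0.663, 0.0, 0.0]
contact_force: [-0.2, 0.3, 4.0]
finger_gap: 0.537
```

Call:
servo_tool:
  targets:
    - [0, 0, -0.002, 0, 0, 0]
    - [0, 0, -0.002, 0, 0, 0]

```text
time: 20.0
ee_pos: [0.571, 0.009, 0.1682]
eef_rot: [0.749, -0.663, -0.0, 0.0]
contact_force: [0.9, 0.6, 3.9]
finger_gap: 0.54
```

Call:
servo_tool:
  targets:
    - [0, 0, -0.002, 0, 0, 0]
    - [0, 0, -0.002, 0, 0, 0]

```text
time: 20.2
ee_pos: [0.571, 0.0091, 0.1676]
eef_rot: [0.749, -0.663, -0.0, 0.0]
contact_force: [-0.1, -0.6, 3.4]
finger_gap: 0.542
```

Call:
servo_tool:
  targets:
    - [0, 0, -0.002, 0, 0, 0]
    - [0, 0, -0.002, 0, 0, 0]

```text
time: 20.4
ee_pos: [0.571, 0.009, 0.167]
eef_rot: [0.749, -0.663, -0.0, 0.0]
contact_force: [-0.5, 0.0, 3.1]
finger_gap: 0.539
```

Run:
```python
from h import *
f=ctrl.grab_frame('wrist');pickle.dump(f,open('w10.pkl','wb'))
for n in('w4','w9','w10'):
    d=pickle.load(open(n+'.pkl','rb'))['depth'];print(n,[np.median(d[r:r+6,250:264]).round(4) for r in range(260,340,6)])
g=pickle.load(open('w9.pkl','rb'))
s=ctrl.state();print(s['ee_pos'],s['contact_force'],s['time'])
# cap height: topmost grey cap pixel depth
for n in('w9','w10'):
    i=pickle.load(open(n+'.pkl','rb'));ys,xs=np.mgrid[185:240:3,240:275:3];o,r=rays(i,np.c_[xs.ravel(),ys.ravel()],True)
    r=r/ (r@np.array(i['R']).T)[:,2:];P=o+r*i['depth'][ys.ravel(),xs.ravel()][:,None];z=P[:,2].reshape(xs.shape);print(n);print((z*1000).round(0).astype(int)[:, 2:10:2].T)
```

```text
w4 [np.float32(0.1403), np.float32(0.116), np.float32(0.112), np.float32(0.1081), np.float32(0.1065), np.float32(0.1072), np.float32(0.1079), np.float32(0.1087), np.float32(0.1096), np.float32(0.1105), np.float32(0.1115), np.float32(0.1125), np.float32(0.0804), np.float32(0.0779)]
w9 [np.float32(0.1404), np.float32(0.1164), np.float32(0.1121), np.float32(0.1083), np.float32(0.106), np.float32(0.1062), np.float32(0.1069), np.float32(0.1076), np.float32(0.1084), np.float32(0.1095), np.float32(0.1104), np.float32(0.1113), np.float32(0.081), np.float32(0.0778)]
w10 [np.float32(0.1406), np.float32(0.1354), np.float32(0.1293), np.float32(0.1088), np.float32(0.1046), np.float32(0.1014), np.float32(0.1005), np.float32(0.1009), np.float32(0.1018), np.float32(0.1027), np.float32(0.1035), np.float32(0.1042), np.float32(0.0808), np.float32(0.0778)]
[0.57103605 0.0090376  0.16699643] [-0.22297405  0.65857694  3.80225832] 20.45
w9
[[ 61 124 138 150 158 176 174 176 184 184 183 185 184 217 220 218  49 203
  205]
 [129 140 151 159 164 166 167 183 184 184 183 189 213 215 216 209 212 217
  222]
 [132 141 150 161 164 167 170 183 185 184 185 208 211 212 206 211 215 220
  223]
 [122 132 144 152 162 176 175 180 185 184 184 207 208 185 184  50  49  49
   -1]]
w10
[[ 62  62  62  56  67  88  90  91  92  98 100 100  99 100 130 134 135  62
  116]
 [ 62  61  60  69  78  80  82  85 100  99  99 101 102 107 131 130 122 128
  131]
 [ 61  61  62  70  78  80  82  94  99  99 100 102 107 126 128 120 125 129
  133]
 [ 61  62  55  64  74  78  90  90  97 100 100  99 123 123 123 100  99  61
   60]]
```

Depth data confirms it: the forceps have slid about 6 mm up in the fingers, while the cap stands at z = 0.100, so the vial is about 38 mm deep. I'll continue to ledge contact.

Call:
servo_tool:
  targets:
    - [0, 0, -0.002, 0, 0, 0]
    - [0, 0, -0.002, 0, 0, 0]

```text
time: 20.65
ee_pos: [0.5711, 0.009, 0.1664]
eef_rot: [0.749, -0.663, 0.0, 0.0]
contact_force: [1.2, -0.5, 4.6]
finger_gap: 0.541
```

Call:
servo_tool:
  targets:
    - [0, 0, -0.002, 0, 0, 0]
    - [0, 0, -0.002, 0, 0, 0]

```text
time: 20.85
ee_pos: [0.571, 0.0091, 0.1658]
eef_rot: [0.749, -0.663, -0.0, 0.0]
contact_force: [0.8, -0.9, 3.7]
finger_gap: 0.536
```

Call:
servo_tool:
  targets:
    - [0, 0, -0.002, 0, 0, 0]
    - [0, 0, -0.002, 0, 0, 0]

```text
time: 21.05
ee_pos: [0.571, 0.0091, 0.1652]
eef_rot: [0.749, -0.663, -0.0, 0.0]
contact_force: [-0.4, -0.2, 4.3]
finger_gap: 0.537
```

Call:
servo_tool:
  targets:
    - [0, 0, -0.002, 0, 0, 0]
    - [0, 0, -0.002, 0, 0, 0]

```text
time: 21.25
ee_pos: [0.571, 0.009, 0.1646]
eef_rot: [0.749, -0.663, -0.0, 0.0]
contact_force: [0.1, 0.0, 4.5]
finger_gap: 0.545
```

Call:
servo_tool:
  targets:
    - [0, 0, -0.002, 0, 0, 0]
    - [0, 0, -0.002, 0, 0, 0]

```text
time: 21.45
ee_pos: [0.571, 0.009, 0.164]
eef_rot: [0.749, -0.663, -0.0, 0.0]
contact_force: [-0.9, -0.6, 4.5]
finger_gap: 0.54
```

Call:
servo_tool:
  targets:
    - [0, 0, -0.002, 0, 0, 0]
    - [0, 0, -0.002, 0, 0, 0]

```text
time: 21.65
ee_pos: [0.571, 0.009, 0.1634]
eef_rot: [0.749, -0.663, -0.0, 0.0]
contact_force: [0.1, 0.8, 3.8]
finger_gap: 0.54
```

Call:
servo_tool:
  targets:
    - [0, 0, -0.002, 0, 0, 0]
    - [0, 0, -0.002, 0, 0, 0]

```text
time: 21.85
ee_pos: [0.5711, 0.009, 0.1629]
eef_rot: [0.749, -0.663, 0.0, 0.0]
contact_force: [-0.3, 0.7, 5.6]
finger_gap: 0.538
```

Call:
servo_tool:
  targets:
    - [0, 0, -0.002, 0, 0, 0]
    - [0, 0, -0.002, 0, 0, 0]

```text
time: 22.05
ee_pos: [0.5713, 0.009, 0.1628]
eef_rot: [0.749, -0.663, 0.0, -0.0]
contact_force: [0.0, 0.2, 8.1]
finger_gap: 0.539
```

Call:
servo_tool:
  targets:
    - [0, 0, -0.002, 0, 0, 0]
    - [0, 0, -0.002, 0, 0, 0]

```text
time: 22.25
ee_pos: [0.5715, 0.0089, 0.1627]
eef_rot: [0.749, -0.663, 0.001, -0.0]
contact_force: [-0.9, -1.2, 10.2]
finger_gap: 0.541
```

Ledge contact: the force is rising about 2.4 N per step. One more step makes about 14 N on the stop (reading plus about 1.5 N of carried weight).

Call:
servo_tool:
  targets:
    - [0, 0, -0.002, 0, 0, 0]
    - [0, 0, -0.002, 0, 0, 0]
    - [0, 0, -0.002, 0, 0, 0]
    - [0, 0, -0.002, 0, 0, 0]

```text
time: 22.65
ee_pos: [0.5718, 0.0089, 0.1626]
eef_rot: [0.749, -0.663, 0.001, -0.001]
contact_force: [-1.0, 0.9, 13.5]
finger_gap: 0.544
```

Run:
```python
from h import *
for k in range(4):
    i=ctrl.grab_frame('wrist');s=ctrl.state();print(s['contact_force'].round(2),s['ee_pos'].round(4),s['time'])
ys,xs=np.mgrid[185:240:3,240:275:3];o,r=rays(i,np.c_[xs.ravel(),ys.ravel()],True)
r=r/ (r@np.array(i['R']).T)[:,2:];P=o+r*i['depth'][ys.ravel(),xs.ravel()][:,None];z=P[:,2].reshape(xs.shape);print((z*1000).round(0).astype(int)[:, 2:10:2].T)
```

```text
[-1.51 -0.17 12.51] [0.5718 0.0089 0.1626] 22.7
[-1.76  0.71 11.82] [0.5718 0.0089 0.1626] 22.75
[-2.23 -0.67 12.34] [0.5718 0.0089 0.1626] 22.8
[-1.36 -0.55 12.29] [0.5718 0.0089 0.1626] 22.85
[[ 61  61  64  60  63  70  89  90  91  91 100  99 100 100 100 132 135 135
   61]
 [ 62  62  61  62  70  79  80  82  95  99  99 100 100 101 107 130 131 122
  126]
 [ 62  61  59  64  72  80  81  83  95  98  99 100 101 107 125 127 128 125
  129]
 [ 61  60  63  57  66  75  80  90  90  97  98 100 100 122 124 124 100  99
   60]]
```

Call:
servo_tool:
  targets:
    - [0, 0, -0.0005, 0, 0, 0]
    - [0, 0, -0.0005, 0, 0, 0]
    - [0, 0, -0.0005, 0, 0, 0]

```text
time: 23.15
ee_pos: [0.5718, 0.0089, 0.1626]
eef_rot: [0.749, -0.663, 0.001, -0.001]
contact_force: [-1.6, 0.2, 12.9]
finger_gap: 0.542
```

Call:
servo_tool:
  targets:
    - [0, 0, 0.005, 0, 0, 0]
    - [0, 0, 0.01, 0, 0, 0]
    - [0, 0, 0.01, 0, 0, 0]

```text
time: 23.45
ee_pos: [0.5705, 0.0091, 0.1631]
eef_rot: [0.749, -0.663, -0.001, 0.001]
contact_force: [0.2, -0.6, -0.2]
finger_gap: 0.541
```

Pressed at about 14 N, then unloaded. Now I'll squeeze to open the jaws.

Call:
servo_tool:
  targets:
    - [0, 0, 0, 0, 0, 0]
    - [0, 0, 0, 0, 0, 0]
    - [0, 0, 0, 0, 0, 0]
    - [0, 0, 0, 0, 0, 0]
    - [0, 0, 0, 0, 0, 0]
  gripper: 0.42

```text
time: 23.95
ee_pos: [0.571, 0.0091, 0.1638]
eef_rot: [0.749, -0.663, -0.0, 0.0]
contact_force: [0.0, 0.0, -1.1]
finger_gap: 0.423
```

Call:
servo_tool:
  targets:
    - [0, 0, 0.003, 0, 0, 0]
    - [0, 0, 0.006, 0, 0, 0]
    - [0, 0, 0.01, 0, 0, 0]
    - [0, 0, 0.015, 0, 0, 0]
    - [0, 0, 0.015, 0, 0, 0]

```text
time: 24.45
ee_pos: [0.5712, 0.009, 0.1688]
eef_rot: [0.749, -0.663, 0.0, -0.0]
contact_force: [0.1, 0.7, -1.3]
finger_gap: 0.424
```

Run:
```python
from h import *
i=ctrl.grab_frame('wrist');pickle.dump(i,open('w11.pkl','wb'));s=ctrl.state();print(s['contact_force'].round(2),s['ee_pos'].round(4),s['time'],s['finger_gap'])
ys,xs=np.mgrid[185:240:3,240:275:3];o,r=rays(i,np.c_[xs.ravel(),ys.ravel()],True)
r=r/ (r@np.array(i['R']).T)[:,2:];P=o+r*i['depth'][ys.ravel(),xs.ravel()][:,None];z=P[:,2].reshape(xs.shape);print((z*1000).round(0).astype(int)[:, 2:10:2].T)
cv2.imwrite('pics/w11.png',cv2.resize(i['img'][100:384,177:337],(320,568)))
```

```text
[-0.25  1.01 -1.33] [0.5711 0.009  0.1686] 24.5 0.42486705922460277
[[ 63  62  61  57  66  74  82  81  83  96  98 100  99 100  98 100  61 144
  146]
 [ 63  62  60  69  77  80  82  84  97 100  99 100  99 108 113 119 140 142
  141]
 [ 61  60  61  70  78  81  84  85  98  99 100 101 108 114 118 137 140 138
  134]
 [ 62  61  56  64  73  80  82  83  97  99 100  99  99 100 133 135 135  61
   62]]
```

The cap stays at z = 0.100 while the forceps rise, so the vial is released. I'll lift clear.

Call:
servo_tool:
  targets:
    - [0, 0, 0.02, 0, 0, 0]
    - [0, 0, 0.05, 0, 0, 0]
    - [0, 0, 0.09, 0, 0, 0]
    - [0, 0, 0.13, 0, 0, 0]
    - [0, 0, 0.16, 0, 0, 0]

```text
time: 25.0
ee_pos: [0.5715, 0.009, 0.2183]
eef_rot: [0.749, -0.663, 0.001, -0.001]
contact_force: [0.1, -1.0, -1.1]
finger_gap: 0.423
```

Call:
servo_tool:
  targets:
    - [0, 0, 0.05, 0, 0, 0]
    - [0, 0, 0.08, 0, 0, 0]
    - [0, 0, 0.08, 0, 0, 0]
    - [0, 0, 0.08, 0, 0, 0]
    - [0, 0, 0.08, 0, 0, 0]
  gripper: 0.54

```text
time: 25.5
ee_pos: [0.5707, 0.0091, 0.2397]
eef_rot: [0.749, -0.663, -0.001, 0.0]
contact_force: [-0.7, -0.2, -0.8]
finger_gap: 0.54
```

Run:
```python
from h import *
i=ctrl.grab_frame('wrist');pickle.dump(i,open('w12.pkl','wb'));s=ctrl.state();print(s['contact_force'].round(2),s['ee_pos'].round(4),s['time'],s['finger_gap'])
cv2.imwrite('pics/w12.png',cv2.resize(i['img'][80:340,127:387],(560,560)))
```

```text
[ 0.11  0.18 -1.37] [0.5707 0.0091 0.2396] 25.55 0.5430128864511117
```

View pics/w12.png

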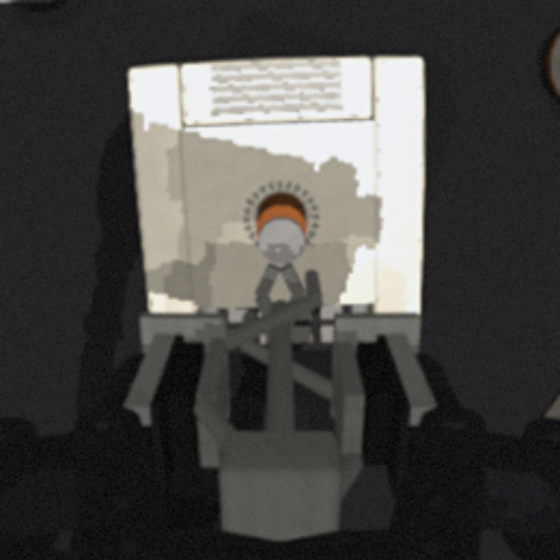

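The wrist view shows the vial seated in the well at crop (281,225), with the forceps empty and shut. I'll carry them back to the stand.

Call:
servo_tool:
  targets:
    - [-0.01, 0.06, 0, 0, 0, 0]
    - [-0.03, 0.18, 0, 0, 0, 0]
    - [-0.05, 0.32, 0, 0, 0, 0]
    - [-0.07, 0.46, 0, 0, 0, 0]
    - [-0.08, 0.58, 0, 0, 0, 0]

```text
time: 26.05
ee_pos: [0.5462, 0.1849, 0.2399]
eef_rot: [0.749, -0.663, -0.0, 0.0]
contact_force: [0.8, -0.1, -0.8]
finger_gap: 0.542
```

Call:
servo_tool:
  targets:
    - [-0.01, 0.1, 0, 0, 0, 0]
    - [-0.018, 0.18, 0, 0, 0, 0]
    - [-0.018, 0.207, 0, 0, 0, 0]
    - [-0.018, 0.207, 0, 0, 0, 0]
    - [-0.018, 0.207, 0, 0, 0, 0]

```text
time: 26.55
ee_pos: [0.5418, 0.2442, 0.2401]
eef_rot: [0.748, -0.663, 0.0, 0.0]
contact_force: [0.1, -0.9, -1.5]
finger_gap: 0.542
```

Call:
servo_tool:
  targets:
    - [0, 0, -0.05, 0, 0, 0]
    - [0, 0, -0.12, 0, 0, 0]
    - [0, 0, -0.18, 0, 0, 0]
    - [0, 0, -0.2, 0, 0, 0]
    - [0, 0, -0.2, 0, 0, 0]

```text
time: 27.05
ee_pos: [0.5417, 0.244, 0.1798]
eef_rot: [0.748, -0.664, -0.0, 0.001]
contact_force: [-0.4, -0.2, -0.1]
finger_gap: 0.542
```

Run:
```python
from h import *
i=ctrl.grab_frame('wrist');pickle.dump(i,open('w13.pkl','wb'));s=ctrl.state();print(s['contact_force'].round(2),s['ee_pos'].round(4),s['time'],s['finger_gap'],s['eef_rot'])
```

```text
[ 0.03 -0.44 -0.43] [0.5421 0.2443 0.1808] 27.1 0.538486970311042 [ 7.48200129e-01 -6.63473100e-01  1.08915784e-04  3.03083852e-05]
```

Call:
servo_tool:
  targets:
    - [0, 0.002, -0.04, 0, 0, 0]
    - [0, 0.002, -0.09, 0, 0, 0]
    - [0, 0.002, -0.13, 0, 0, 0]
    - [0, 0.002, -0.16, 0, 0, 0]
    - [0, 0.002, -0.18, 0, 0, 0]

```text
time: 27.6
ee_pos: [0.5415, 0.2457, 0.1256]
eef_rot: [0.749, -0.663, -0.0, 0.0]
contact_force: [-0.1, -0.1, -1.4]
finger_gap: 0.539
```

Call:
servo_tool:
  targets:
    - [0, 0, -0.02, 0, 0, 0]
    - [0, 0, -0.04, 0, 0, 0]
    - [0, 0, -0.06, 0, 0, 0]
    - [0, 0, -0.08, 0, 0, 0]
    - [0, 0, -0.08, 0, 0, 0]

```text
time: 28.1
ee_pos: [0.5412, 0.2456, 0.1015]
eef_rot: [0.749, -0.663, -0.0, 0.001]
contact_force: [-1.1, 0.4, -0.9]
finger_gap: 0.532
```

Call:
servo_tool:
  targets:
    - [0, 0, -0.015, 0, 0, 0]
    - [0, 0, -0.03, 0, 0, 0]
    - [0, 0, -0.045, 0, 0, 0]
    - [0, 0, -0.045, 0, 0, 0]

```text
time: 28.5
ee_pos: [0.5413, 0.2456, 0.0882]
eef_rot: [0.749, -0.663, -0.0, 0.001]
contact_force: [-0.7, 0.6, -1.1]
finger_gap: 0.54
```

Call:
servo_tool:
  targets:
    - [0, 0, -0.004, 0, 0, 0]
    - [0, 0, -0.006, 0, 0, 0]
    - [0, 0, -0.006, 0, 0, 0]

```text
time: 28.8
ee_pos: [0.5417, 0.2458, 0.0872]
eef_rot: [0.749, -0.663, 0.0, -0.0]
contact_force: [-0.1, -0.2, -2.0]
finger_gap: 0.543
```

Call:
servo_tool:
  targets:
    - [0, 0, -0.003, 0, 0, 0]
    - [0, 0, -0.003, 0, 0, 0]
    - [0, 0, -0.003, 0, 0, 0]

```text
time: 29.1
ee_pos: [0.5418, 0.2458, 0.0867]
eef_rot: [0.749, -0.663, 0.0, -0.0]
contact_force: [-0.9, 0.1, 3.7]
finger_gap: 0.541
```

The ledges have landed on the rims. I'll open and withdraw.

Call:
servo_tool:
  targets:
    - [0, 0, 0, 0, 0, 0]
    - [0, 0, 0, 0, 0, 0]
    - [0, 0, 0, 0, 0, 0]
    - [0, 0, 0, 0, 0, 0]
    - [0, 0, 0, 0, 0, 0]
  gripper: 1.0

```text
time: 29.6
ee_pos: [0.5417, 0.2457, 0.0862]
eef_rot: [0.749, -0.663, 0.0, 0.0]
contact_force: [0.9, 0.3, 0.2]
finger_gap: 0.999
```

Call:
servo_tool:
  targets:
    - [0, 0, 0.04, 0, 0, 0]
    - [0, 0, 0.12, 0, 0, 0]
    - [0, 0, 0.25, 0, 0, 0]
    - [0, 0, 0.4, 0, 0, 0]
    - [0, 0, 0.5, 0, 0, 0]

```text
time: 30.1
ee_pos: [0.5423, 0.246, 0.2406]
eef_rot: [0.749, -0.663, 0.001, -0.002]
contact_force: [1.2, 0.2, -0.2]
finger_gap: 1.0
```

Call:
servo_tool:
  targets:
    - [0, 0, 0.07, 0, 0, 0]
    - [0, 0, 0.07, 0, 0, 0]
    - [0, 0, 0.07, 0, 0, 0]
    - [0, 0, 0.07, 0, 0, 0]

```text
time: 30.5
ee_pos: [0.541, 0.2455, 0.256]
eef_rot: [0.749, -0.663, -0.001, 0.001]
contact_force: [-0.3, 0.8, -0.3]
finger_gap: 1.001
```

Run:
```python
from h import *
i=ctrl.grab_frame('wrist');s=ctrl.state();print(s['contact_force'].round(2),s['ee_pos'].round(4),s['time'],s['finger_gap'])
T=ctrl.grab_frame('top')
ys,xs=np.mgrid[100:260,170:340];D=i['depth'][ys,xs].ravel();o,r=rays(i,np.c_[xs.ravel(),ys.ravel()],True)
r=r/(r@np.array(i['R']).T)[:,2:];P=(o+r*D[:,None])[D>0]
m=(P[:,2]>.108)&(P[:,2]<.13)&(np.hypot(P[:,0]-.542,P[:,1]-.245)<.03);q=P[m];print('block',m.sum(),q.mean(0).round(4),q.min(0).round(4),q.max(0).round(4),np.percentile(q[:,2],[50,95]).round(4))
# ledges
m=(P[:,2]>.058)&(P[:,2]<.07)&(np.hypot(P[:,0]-.542,P[:,1]-.245)<.05);print('rim/ledge',m.sum(),P[m].mean(0).round(4))
# top-view change check at other objects
T0=pickle.load(open('top.pkl','rb'))
d=cv2.absdiff(cv2.GaussianBlur(T['img'],(5,5),0),cv2.GaussianBlur(T0['img'],(5,5),0)).max(2)
for n,b in dict(beaker=(186,140,216,174),jar=(312,146,344,182),shorts=(350,222,384,262),well=(250,192,272,212),tall=(364,200,384,222)).items():print(n,d[b[1]:b[3],b[0]:b[2]].mean().round(1),d[b[1]:b[3],b[0]:b[2]].max())
```

```text
[1.05 0.65 0.14] [0.541  0.2455 0.2557] 30.55 1.0017485098968812
block 631 [0.5443 0.2465 0.1207] [0.5305 0.2354 0.1109] [0.5557 0.2573 0.1234] [0.1211 0.1223]
rim/ledge 1643 [0.5447 0.2451 0.0608]
beaker 1.0 4
jar 1.0 4
shorts 0.6 2
well 15.2 113
tall 18.0 168
```

The block top is at z = 0.122 over the stand axis, so the forceps origin is 10 mm up as at the start. The other objects are unchanged, so I'll hand in.

```bash
python3 -c "
from cell import ctrl
print(ctrl.hand_in())"
```

```text
the job is handed in; nothing more can be done
None
```

The job is handed in, with no verdict reported: the tall vial is seated in the sampler's well, released, and the forceps are back in the stand. The run took about 31 s of the 58 s allowed.

- **Lift:** I gripped the forceps at a gap of about 46 mm, opened the jaws over the cap until the rod rested on it, closed on the neck and lifted the vial clear of the rack.
- **Press:** I lined the vial up over the well with the wrist camera and slid it past the detents. The pads slipped about 9 mm until the fingertips bore on the ledges. I then pressed with a wrist reading of 12–13.5 N. Adding the weight carried, that is about 14 N on the stop (highest single reading about 15 N).
- **Release:** I unloaded, squeezed the jaws open, withdrew, and lowered the forceps onto the stand's rims.

**Last checks:**
- The cap stood at z = 0.100 m during pressing and after the jaws opened, so the vial is about 38 mm deep. The last close view showed it in place.
- The forceps' hinge block measured z = 0.122 m, so their origin is 10 mm up, about 2 mm off the stand's axis. The gripper was open and clear.
- The top view shows the beaker, jar and short vials unchanged.

**Disagreements and limits:**
- The detent catch showed up weakly (about 2.5 N) and roughly 5 mm deeper than stated.
- The cameras and the arm's readings disagreed by 2–3 mm, which I corrected by looking from close by.
- The stop force comes from the wrist reading; I did not measure it directly.

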